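# Light and photograph a mended pot

## Robot

A 7-joint arm with a two-finger parallel gripper is mounted at the origin on the work surface. World frame = base frame: x ahead of the robot, y to its left, z up, the work surface at z = 0. Lengths are in m, angles in rad, forces in N, time in s.
With the tool pointing down it reaches from about 0.4 to 0.875 m from the base axis. Payload 19.3 kg.
Tool frame: the origin (TCP) lies midway between the tips of the shut fingers; the grasp point (between the pads) lies 19 mm behind it; z points along the fingers, y is the line along which they close (so a half turn about z gives the same grasp; the last joint's range is limited). The gripper opens to 85 mm and grips with 20 to 120 N. Pads are 22 mm wide; open, the fingers measure 114 mm over their backs; the gripper's body (76 mm by 85 mm) begins 54 mm behind the grasp point. The pads swing forward as they close: fully open they stand 13 mm farther back than shut.
Start: joints at [1.068, 0.521, -0.036, 1.599, 0.021, 1.021, -0.113], TCP at [0.262, -0.567, 0.231] pointing down, gripper open.
Joint ranges: [-2.91, 2.91], [-0.3, 2.13], [-1.5, 1.42], [0.17, 2.43], [-1.26, 4.41], [0.16, 1.93], [-2.52, 2.52]. Speed limits (rad/s): [1.89, 1.89, 2.39, 2.39, 3.01, 3.01, 3.01].

## Interface

Orientations are given as a unit quaternion [w, x, y, z].
In Python, from bench import arm gives the robot as it stands.
- The arm moves only by the shell command python3 -m crank 'ROWS' [FORCE]. ROWS is JSON, one flat list of numbers, 7 for each row, row after row: the turn, a rotation vector about the tool's x, y, z in units of 6 degrees (1.0 is 6 degrees), then the shift along the tool's x, y, z in units of 30 mm (1.0 is 30 mm), then the finger opening in mm, from 0 to 85.4. A call has exactly 5 rows; each row is the pose to reach, as a shift and turn from the pose commanded when the call began, along the tool's axes at that moment; what a row does not reach only later rows make up. A row lasts 1/10 s, in which the tool goes at most 50 mm and 8.59 degrees, less where a joint would pass 70% of its speed; a pose out of reach is approached as far as the arm can. A call with a gripper value outside its range is refused whole. The fingers move at their own pace and stop on an object; FORCE is the grip in N (left out, the last holds). Time passes only in rows, so rows that repeat a pose let the fingers close, or fill a call up. It gives the time, the measured TCP pose, the force, the opening and the grip force at its end, in the units of the state.
- arm.get_state(): the state, without advancing time (a new reading comes with each control period).
- arm.capture(name): name is "scene" or "top"; returns (picture, depth): 400x640x3 uint8, red, green, blue; 400x640 float32, m along the optical axis (not along the pixel's ray), 0 where there is no reading.
- arm.get_calibration(name): a dict with "camera_matrix" (3x3 intrinsics, pixels), "k1" (the pictures are not rectified: a ray, as slopes to the right and down, at radius r is drawn at 1 + k1 r^2 times it, then the intrinsics apply), "origin" and "attitude" of the camera in the world. Camera axes: x right, y up, looking along -z (the intrinsics and any distortion apply to the point x, -y, -z); pixel columns grow to the right and rows downward; lengths in m; the calibration is good to about 2 mm. A picture is of the moment at which its call begins. get_calibration takes no time and is no camera call.
- arm.finish_job(): hands the job in; it is judged then, once.
Trained networks look in the newest picture that a camera, given by its name, has taken for a name from the list of things; names that differ only in an ending like _2 or _b are one class to them, and where a whole thing is asked for, a point or a joint stands for the part that bears it (a point fixed in the world has none). Each returns a list of dicts, best first, with "score" (0 to 1); they miss things now and then, are a little off and sometimes report something else, mostly with a low value. They report only what shows in the picture. A call takes as long as a camera call.
- arm.look_for(camera, thing): "rect" ([centre column, centre row, width, height] in pixels, round what is visible of it).
- arm.spot_point(camera, thing): "at" ([column, row] in pixels: a listed point, or the origin of a listed thing).
The state is a dict: "time": time; "joint_pos": joint angles; "joint_vel": joint speeds; "tau": joint torques, N m; "position": TCP position; "tool_rot": TCP orientation; "force": force on the tool from outside, world axes, zero at the start; "torque": the same for the moment, N m; "gripper_width": finger opening in m; "finger_force": force on a finger pad.
Only numpy, scipy, OpenCV 4.12 (cv2) and the standard library are available. Lean on these libraries where they do the work, as an engineer would, in place of code of your own. Each camera call takes 0.05 s, during which the arm holds its last target. There are 200 camera calls.

## Task

Take the record photograph of the mended pot using the fingertips only: switch on the key lamp (the larger LED panel) by pressing down the raised end of the rocker on its top, then the fill lamp (the smaller panel) in the same way, and with both lamps on press the shutter button on the camera and let it come up again. Press each one lightly. Do not lift, shift or knock the lamps, the camera, the pot with its scale bar or anything else on the table.

Things in the scene. Friction and masses are not known exactly. Their poses are not given: they have to be found in the camera images.
- key_lamp: larger LED panel lamp, loose, 1.5 kg, 195 mm tall: round foot 140 mm across, black panel 210 (y) x 140 high facing its +x. Behind the panel and level with its top is an aluminium driver housing 48 x 66 mm; on it, centred at x = -30, y = 0 mm, a black bezel 30 x 44 mm, 4 mm high, with a white rocker 22 (x) x 31 mm (y). Origin: centre of the foot's underside; z up
- key_switch (a joint): dished rocker switch on the key lamp: 0 rad = off (its +y end stands up), 0.40 rad = on (that end down, the other up). Stiff, no spring: pushed down at the press point it resists with about 3 N all the way, meets a firm stop at 0.40 and stays where it is left, so push it right down
- key_press (a point): where to press the key lamp's rocker: on the sloping top of its raised +y half, 9 mm to +y of the rocker's middle, moving with it; axes as the lamp's while off. Off, it is 209 mm above the table; the half's outer end is 2 mm higher and 3.5 mm further to +y. A flat fingertip coming straight down here stands 206 mm above the table when the switch is fully on
- fill_lamp: smaller LED panel lamp, loose, 1.1 kg, 130 mm tall, built alike: foot 120 mm across, panel 105 wide x 75 high, same housing, bezel and rocker at the same x and y. Origin: centre of the foot's underside; +x the way the panel faces, z up. The two lamps stand one on each side of the camera, either way round
- fill_switch (a joint): dished rocker switch on the fill lamp: 0 rad = off (its +y end stands up), 0.40 rad = on (that end down, the other up). Stiff, no spring: pushed down at the press point it resists with about 3 N all the way, meets a firm stop at 0.40 and stays where it is left, so push it right down
- fill_press (a point): where to press the fill lamp's rocker: on the sloping top of its raised +y half, 9 mm to +y of the rocker's middle, moving with it; axes as the lamp's while off. Off, it is 144 mm above the table; the half's outer end is 2 mm higher and 3.5 mm further to +y. A flat fingertip coming straight down here stands 141 mm above the table when the switch is fully on
- camera: black camera, loose, 1.1 kg, on a low tripod with feet at (70, 110), (70, -110), (-110, 0) mm. Lens along +x to 95 mm. Body 42 (x) x 132 mm (y), top plate 131 mm above the table; finder hump |y| < 24 mm, 150 mm high (accessory shoe included); hand grip on the -y side, the round shutter button on top of it. Origin: on the table under the body's middle
- shutter (a joint): travel of the shutter button: 0 m = up, 0.004 m = fully down, which releases the shutter; a spring returns it (1 N to start, 3 N fully down)
- shutter_top (a point): centre of the top of the shutter button, 15 mm across, 137 mm above the table when up, at (16, -50) mm in the camera's frame; 6 mm above the top plate; axes as the camera's
- pot: terracotta jar, 101 mm across the belly, 114 mm tall, 0.4 kg, standing loose on the sweep; origin at the centre of its underside
- scale_bar: photographic scale, flat black and white bar 20 x 150 x 6 mm lying loose on the sweep before the pot; origin at the centre of its underside, long axis y
- sweep: fixed grey acrylic photo sweep: flat 3 mm sheet 360 mm wide (y), its front edge at x = -130 mm, curving up at the back to 120 mm high at x = 120 mm; origin on the table under its middle
- lens_cap: black lens cap, 66 mm across, 8 mm high, lying on the table; origin at the centre of its underside
- toothbrush: toothbrush 165 mm long along its x, up to 16 mm high; origin on the table near its middle
- blower: black rubber air blower lying along its x from -35 to 95 mm, bulb 56 mm across; origin on the table under the bulb
- sherd: loose pot sherd about 66 x 50 x 8 mm; origin at its underside
- flask: steel vacuum flask, 72 mm across, 248 mm tall; origin at the centre of its underside
- beaker: steel drinking cup, 68 mm across, 60 mm tall; origin at the centre of its underside

How it is judged:
By the outcome, as a careful person would: the job done as asked, in the order asked, and still so for the second after the job is handed in, with the robot touching nothing.
It also fails if it takes over 51 s, if anything falls off the work surface, if the arm or the gripper's body presses on something with over 40 N, if the wrist force passes 120 N, or if a joint passes its speed limit or range.

## Working session

There is one attempt and no reset: what is moved stays moved. The work goes in short steps, Python scripts to look and compute and a shell command to move; the robot and the scene stay as the last step left them, time stands still between calls to the robot, and variables do not carry over. Pictures are saved under pics/ and viewed, at most 10 in all, crops included, and the job is handed in when it is done.

```bash
mkdir -p pics; cat > h.py <<'E'
import numpy as np,cv2
from bench import arm
from scipy.spatial.transform import Rotation as R
def cal(n):
    c=arm.get_calibration(n); return c
def att(c):
    a=np.array(c["attitude"],float)
    return a if a.shape==(3,3) else R.from_quat(a[[1,2,3,0]]).as_matrix()
def ray(c,px):
    K=np.array(c["camera_matrix"]); d=np.array([(px[0]-K[0,2])/K[0,0],(px[1]-K[1,2])/K[1,1]]); u=d.copy()
    for _ in range(20): u=d/(1+c["k1"]*(u@u))
    return att(c)@np.array([u[0],-u[1],-1.])
def at_z(c,px,z):
    r=ray(c,px); o=np.array(c["origin"]); return o+r*(z-o[2])/r[2]
def at_d(c,px,depth):
    return np.array(c["origin"])+ray(c,px)*depth[int(round(px[1])),int(round(px[0]))]
E
python3 - <<'E'
from h import *
for n in("scene","top"):
    p,d=arm.capture(n); cv2.imwrite(f"pics/{n}0.png",p[...,::-1]); np.save(f"{n}_d.npy",d)
    c=cal(n); print(n,c)
    for t,z in (("key_lamp",0),("fill_lamp",0),("camera",0),("key_press",.209),("fill_press",.144),("shutter_top",.137),("pot",.003),("flask",0)):
        for r in arm.spot_point(n,t)[:2]: print(t,np.round(r["at"],1),round(r["score"],2),np.round(at_z(c,r["at"],z),3),np.round(at_d(c,r["at"],d),3))
s=arm.get_state(); print(s["time"],s["position"],s["tool_rot"],s["force"])
E
```

```text
scene {'camera_matrix': array([[495.51354927,   0.        , 322.28252855],
       [  0.        , 495.51354927, 203.75817802],
       [  0.        ,   0.        ,   1.        ]]), 'k1': -0.05698714919397578, 'origin': array([1.47374569, 0.83085687, 1.14324341]), 'attitude': array([0.32801456, 0.16844262, 0.41608596, 0.83120756])}
top {'camera_matrix': array([[383.60367655,   0.        , 311.34277017],
       [  0.        , 383.60367655, 193.04459334],
       [  0.        ,   0.        ,   1.        ]]), 'k1': -0.04925760088705812, 'origin': array([ 0.47409772, -0.11086066,  1.15003064]), 'attitude': array([-0.7043449 , -0.03975352,  0.0384618 ,  0.70769952])}
key_lamp [163.4 168.2] 0.75 [0.681 0.344 0.   ] [0.679 0.34  0.009]
key_lamp [380.6 229.8] 0.74 [ 0.49  -0.316  0.   ] [ 0.489 -0.301  0.08 ]
camera [260.9 233.9] 0.71 [0.48  0.042 0.   ] [0.479 0.023 0.145]
key_press [395.8 243. ] 0.69 [ 0.455 -0.315  0.209] [ 0.455 -0.315  0.208]
fill_press [154.4 255. ] 0.49 [0.425 0.303 0.144] [0.425 0.302 0.145]
shutter_top [223.3 267.7] 0.63 [0.391 0.122 0.137] [0.381 0.151 0.011]
shutter_top [274.  231.3] 0.51 [ 0.486 -0.011  0.137] [ 0.486 -0.01   0.136]
pot [293.9 127.3] 0.62 [ 0.805 -0.056  0.003] [ 0.788 -0.059  0.061]
flask [462.8 227.4] 0.91 [ 0.496 -0.564  0.   ] [ 0.494 -0.531  0.085]
0.9 [ 0.26211081 -0.56739203  0.23129602] [-3.20720582e-07  9.76686462e-01  2.14670806e-01  1.45781464e-05] [-0.17427006 -0.15778408  0.16509399]
```

View pics/top0.png

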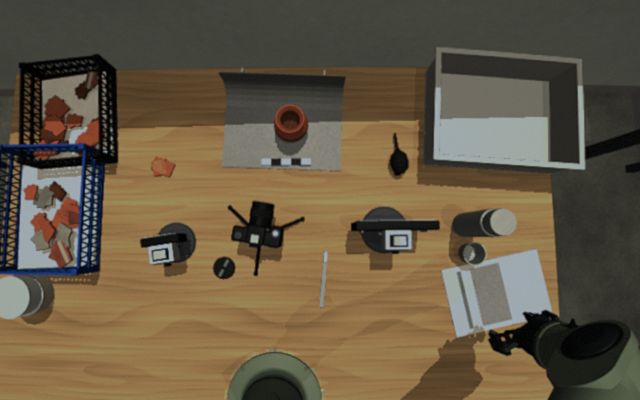

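View pics/scene0.png

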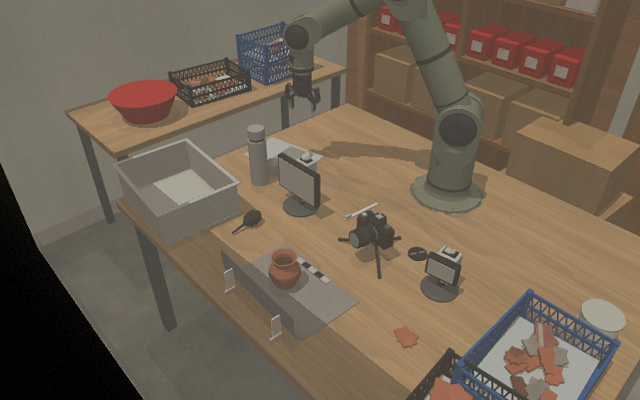

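```bash
python3 - <<'E'
import cv2,numpy as np
p=cv2.imread("pics/top0.png")
t=[]
for x,y in((375,222),(140,232),(250,215)):
    t.append(cv2.resize(p[y:y+40,x:x+44],None,fx=6,fy=6,interpolation=cv2.INTER_CUBIC))
cv2.imwrite("pics/crops.png",np.hstack(t))
# large panel crops
E
python3 - <<'E'
from h import *
d=np.load("top_d.npy");c=cal("top")
vv,uu=np.mgrid[0:400,0:640]
o=np.array(c["origin"])
def pts(u0,u1,v0,v1,zl,zh):
    P=[]
    for v in range(v0,v1):
        for u in range(u0,u1):
            if d[v,u]>0:
                q=o+ray(c,(u,v))*d[v,u]
                if zl<q[2]<zh:P.append(q)
    return np.array(P)
for n,b,zl,zh in (("keytop",(340,450,205,260),.18,.23),("filltop",(130,200,220,275),.115,.16),("cam",(225,310,195,280),.12,.17)):
    P=pts(*b,zl,zh); xy=P[:,:2].astype(np.float32); r=cv2.minAreaRect(xy*1000); print(n,len(P),P.mean(0).round(4),r, P[:,2].min(),P[:,2].max())
    np.save(n+".npy",P)
E
```

```text
keytop 1375 [ 0.4862 -0.3251  0.1957] ((475.78369140625, -324.34393310546875), (77.37772369384766, 208.88156127929688), 0.021906983107328415) 0.18119998891529354 0.21399786502127338
filltop 872 [0.444 0.291 0.131] ((439.9331359863281, 292.75933837890625), (77.80781555175781, 105.99588012695312), 8.651773452758789) 0.11523281115867756 0.1480633432058016
cam 1254 [0.4914 0.0321 0.1343] ((505.84124755859375, 32.88872528076172), (132.46817016601562, 121.15471649169922), 79.5309066772461) 0.12007085972199327 0.15398934099199257
```

View pics/crops.png

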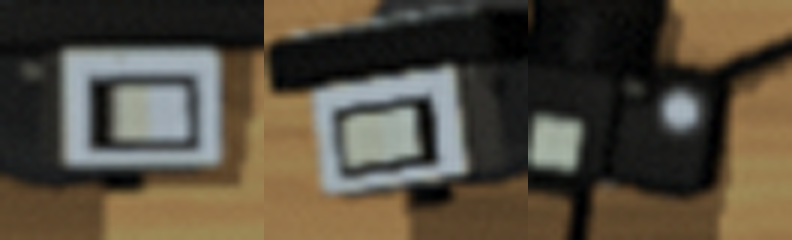

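```bash
python3 - <<'E'
from h import *
c=cal("top")
k=at_z(c,(398.7,240.4),.199);f=at_z(c,(159.9,254.2),.134);s=at_z(c,(274.9,233.1),.137)
print("key bezel ctr",k,"fill",f,"shutter",s)
def ax(a): a=np.deg2rad(a);return np.array([[np.cos(a),-np.sin(a)],[np.sin(a),np.cos(a)]])
for n,a,cx in(("keytop",0.0,0),("filltop",8.65,0)):
    P=np.load(n+".npy"); q=P[:,:2]@ax(a)  # lamp axes
    lo=q.min(0); hi=q.max(0); print(n,"rear-edge rocker ctr", (ax(a)@np.array([lo[0]+.024,(lo[1]+hi[1])/2])).round(4))
print("press key",k[:2]+[0,.009],"fill",f[:2]+ax(8.65)@[0,.009])
s=arm.get_state();print(s["position"],s["time"])
E
```

```text
key bezel ctr [ 0.46116006 -0.32438601  0.199     ] fill [0.42624661 0.29195363 0.134     ] shutter [ 0.4811599  -0.01294561  0.137     ]
keytop rear-edge rocker ctr [ 0.4611 -0.3243]
filltop rear-edge rocker ctr [0.4252 0.2905]
press key [ 0.46116006 -0.31538601] fill [0.42489303 0.30085126]
[ 0.26211081 -0.56739203  0.23129602] 0.9
```

```bash
python3 -m crank '[0,0,-1.4,1.0,-0.5,-0.96,0, 0,0,-2.8,2.4,-1.2,-0.96,0, 0,0,-4.2,3.8,-1.9,-0.96,0, 0,0,-5.6,5.2,-2.6,-0.96,0, 0,0,-7,6.6,-3.3,-0.96,0]' 20
cat >> h.py <<'E'
def delta(target,yaw_y):
    "shift (30mm) and turn (6deg) in tool axes to TCP target, tool down, tool y at yaw_y deg"
    s=arm.get_state(); q=np.array(s["tool_rot"]); M=R.from_quat(q[[1,2,3,0]])
    a=np.deg2rad(yaw_y); y=np.array([np.cos(a),np.sin(a),0]); z=np.array([0,0,-1.]); 
    T=R.from_matrix(np.c_[np.cross(y,z),y,z])
    print("t",round(s["time"],2),"pos",np.round(s["position"],4),"F",np.round(s["force"],2),"w",round(s["gripper_width"],4))
    print("turn",np.round(np.rad2deg((M.inv()*T).as_rotvec())/6,3),"shift",np.round(M.inv().apply(np.array(target)-s["position"])/.03,3))
E
python3 -c "
from h import *
delta((.461,-.315,.24),0)"
```

```text
time: 1.4
position: [0.4012, -0.3929, 0.2604]
tool_rot: [0.0, 0.833, 0.553, -0.0]
force: [1.4, 0.1, -0.6]
gripper_width: 0.0124
finger_force: 0.0
t 1.4 pos [ 0.4012 -0.3929  0.2604] F [ 1.43  0.07 -0.65] w 0.0124
turn [ 0.004  0.004 -3.811] shift [3.168 0.826 0.679]
```

```bash
python3 -m crank '[0,0,-1.3,1.1,0.28,0.3,0, 0,0,-2.6,2.2,0.56,0.6,0, 0,0,-3.81,3.17,0.83,0.68,0, 0,0,-3.81,3.17,0.83,0.68,0, 0,0,-3.81,3.17,0.83,0.68,0]'
python3 - <<'E'
from h import *
delta((.461,-.315,.216),0)
p,d=arm.capture("top"); cv2.imwrite("pics/t1.png",cv2.resize(p[190:270,330:450],None,fx=6,fy=6,interpolation=cv2.INTER_CUBIC)[...,::-1])
E
```

```text
time: 1.9
position: [0.4608, -0.3167, 0.2397]
tool_rot: [-0.0, 0.709, 0.705, -0.0]
force: [0.1, -0.4, -0.4]
gripper_width: -0.0001
finger_force: 0.0
t 1.9 pos [ 0.4608 -0.3167  0.2397] F [ 0.12 -0.37 -0.43] w -0.0001
turn [-0.001 -0.    -0.059] shift [0.057 0.005 0.79 ]
```

View pics/t1.png

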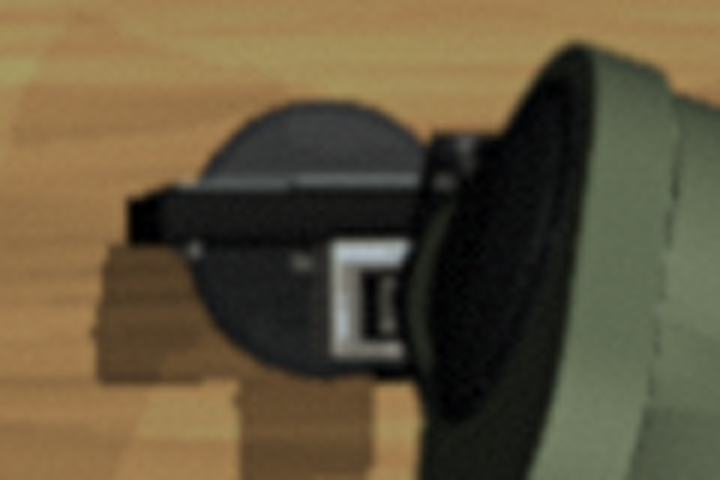

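The picture shows the arm above the key lamp, with the gripper at about (410,300) in the crop hiding the rocker's outer half. This is the aligned press position, so I'll go down.

```bash
python3 -m crank '[0,0,-0.05,0.06,0,0.4,0, 0,0,-0.05,0.06,0,0.75,0, 0,0,-0.05,0.06,0,0.85,0, 0,0,-0.05,0.06,0,0.9,0, 0,0,-0.05,0.06,0,0.95,0]'
python3 -m crank '[0,0,0,0,0,0.04,0, 0,0,0,0,0,0.08,0, 0,0,0,0,0,0.12,0, 0,0,0,0,0,0.12,0, 0,0,0,0,0,0.12,0]'
python3 -c "
from h import *
delta((.461,-.315,.2055),0)"
```

```text
time: 2.45
position: [0.4607, -0.3152, 0.2111]
tool_rot: [0.0, 0.708, 0.707, 0.0]
force: [0.3, 0.8, -0.5]
gripper_width: -0.0003
finger_force: 0.0
time: 2.95
position: [0.4607, -0.315, 0.2076]
tool_rot: [0.0, 0.707, 0.707, 0.0]
force: [0.7, 0.8, 2.5]
gripper_width: 0.0001
finger_force: 0.8
t 2.95 pos [ 0.4607 -0.315   0.2076] F [0.66 0.83 2.46] w 0.0001
turn [ 0.    -0.    -0.008] shift [0.002 0.009 0.071]
```

```bash
python3 -m crank '[0,0,0,0,0,0.03,0, 0,0,0,0,0,0.05,0, 0,0,0,0,0,0.06,0, 0,0,0,0,0,0.06,0, 0,0,0,0,0,0.06,0]'
```

```text
time: 3.45
position: [0.4607, -0.3151, 0.2058]
tool_rot: [0.0, 0.707, 0.707, -0.0]
force: [-0.1, -0.1, 2.5]
gripper_width: -0.0
finger_force: 1.1
```

```bash
python3 -m crank '[0,0,0,0,0,0.01,0, 0,0,0,0,0,0.02,0, 0,0,0,0,0,0.02,0, 0,0,0,0,0,0.02,0, 0,0,0,0,0,0.02,0]'
```

```text
time: 3.95
position: [0.4608, -0.3152, 0.2055]
tool_rot: [0.0, 0.707, 0.707, -0.0]
force: [-1.1, 1.1, 6.5]
gripper_width: 0.0005
finger_force: 3.6
```

```bash
python3 -m crank '[0,0,0,0,0,-0.3,0, 0,0,0,0,0,-1,0, 0,0,0,0.6,0,-1.6,0, 0,0,0,2,0,-1.8,0, 0,0,0,3.6,0,-1.8,0]'
python3 - <<'E'
from h import *
delta((.425,.301,.19),8.65)
p,d=arm.capture("top"); cv2.imwrite("pics/t2.png",np.hstack([cv2.resize(p[215:265,365:435],None,fx=6,fy=6,interpolation=cv2.INTER_CUBIC)[...,::-1]]))
E
```

```text
time: 4.45
position: [0.4609, -0.2068, 0.2604]
tool_rot: [0.001, 0.708, 0.706, 0.0]
force: [0.8, 0.7, 0.1]
gripper_width: 0.0002
finger_force: 0.0
t 4.45 pos [ 0.4609 -0.2068  0.2604] F [0.8  0.73 0.11] w 0.0002
turn [ 0.014  0.009 -1.472] shift [16.925 -1.253  2.33 ]
```

View pics/t2.png

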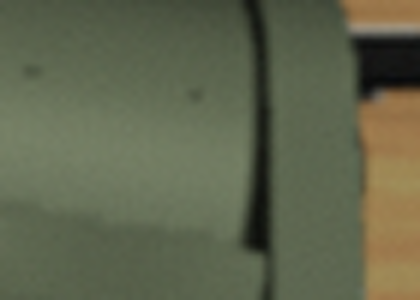

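```bash
python3 -m crank '[0,0,-0.15,1.5,-0.1,0,0, 0,0,-0.3,3,-0.2,0,0, 0,0,-0.45,4.5,-0.3,0,0, 0,0,-0.6,6,-0.4,0,0, 0,0,-0.75,7.5,-0.5,0,0]'
python3 -m crank '[0,0,-0.15,1.5,-0.1,0,0, 0,0,-0.3,3,-0.3,0,0, 0,0,-0.45,4.5,-0.4,0,0, 0,0,-0.6,6,-0.5,0,0, 0,0,-0.7,7.5,-0.6,0,0]'
python3 - <<'E'
from h import *
delta((.425,.301,.165),8.65)
p,d=arm.capture("top"); cv2.imwrite("pics/t3.png",np.hstack([cv2.resize(p[215:265,365:435],None,fx=5,fy=5,interpolation=cv2.INTER_CUBIC)[...,::-1],cv2.resize(p[215:265,130:200],None,fx=5,fy=5,interpolation=cv2.INTER_CUBIC)[...,::-1]]))
E
```

```text
time: 5.0
position: [0.4456, 0.0195, 0.2597]
tool_rot: [0.0, 0.679, 0.734, 0.0]
force: [1.0, -0.3, 0.5]
gripper_width: 0.0001
finger_force: 0.0
time: 5.5
position: [0.4101, 0.2425, 0.2597]
tool_rot: [0.0, 0.652, 0.759, 0.0]
force: [1.3, 0.1, -0.1]
gripper_width: -0.0002
finger_force: 0.0
t 5.5 pos [0.4101 0.2425 0.2597] F [ 1.3   0.13 -0.12] w -0.0002
turn [0.006 0.002 0.004] shift [1.853 0.784 3.157]
```

View pics/t3.png

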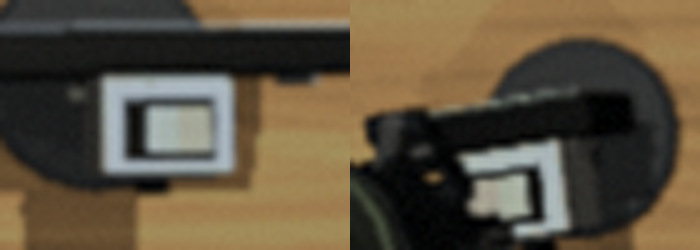

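The key rocker is flipped: the shaded half is now on the right, at about (190,130). The fingers are next to the fill rocker at (500,190).

```bash
python3 -m crank '[0,0,0,1,0.4,0.8,0, 0,0,0,1.85,0.78,2,0, 0,0,0,1.85,0.78,2.9,0, 0,0,0,1.85,0.78,3.15,0, 0,0,0,1.85,0.78,3.15,0]'
python3 -c "
from h import *
delta((.425,.301,.146),8.65)"
```

```text
time: 6.05
position: [0.4251, 0.2987, 0.1645]
tool_rot: [-0.0, 0.652, 0.758, -0.001]
force: [-0.0, 0.5, 2.1]
gripper_width: -0.0002
finger_force: 0.0
t 6.05 pos [0.4251 0.2987 0.1645] F [-0.04  0.48  2.07] w -0.0002
turn [-0.013  0.008  0.   ] shift [0.077 0.009 0.617]
```

```bash
python3 -m crank '[0,0,0,0,0,0.25,0, 0,0,0,0,0,0.45,0, 0,0,0,0,0,0.52,0, 0,0,0,0,0,0.57,0, 0,0,0,0,0,0.6,0]'
python3 -c "
from h import *
delta((.425,.301,.141),8.65)"
```

```text
time: 6.55
position: [0.4255, 0.2992, 0.1469]
tool_rot: [0.0, 0.652, 0.758, 0.0]
force: [-0.5, -0.1, 0.2]
gripper_width: -0.0001
finger_force: 0.0
t 6.55 pos [0.4255 0.2992 0.1469] F [-0.47 -0.1   0.17] w -0.0001
turn [ 0.003 -0.001 -0.001] shift [ 0.061 -0.006  0.196]
```

```bash
python3 -m crank '[0,0,0,0.04,0,0,0, 0,0,0,0.04,0,0.05,0, 0,0,0,0.04,0,0.09,0, 0,0,0,0.04,0,0.13,0, 0,0,0,0.04,0,0.15,0]'
python3 -m crank '[0,0,0,0,0,0.02,0, 0,0,0,0,0,0.04,0, 0,0,0,0,0,0.05,0, 0,0,0,0,0,0.05,0, 0,0,0,0,0,0.05,0]'
```

```text
time: 7.05
position: [0.4252, 0.3008, 0.1423]
tool_rot: [-0.0, 0.652, 0.759, 0.0]
force: [0.1, 2.7, 2.9]
gripper_width: -0.0001
finger_force: 1.5
time: 7.55
position: [0.4251, 0.3003, 0.1407]
tool_rot: [0.0, 0.652, 0.758, -0.0]
force: [0.6, 2.0, 2.1]
gripper_width: 0.0004
finger_force: 1.1
```

```bash
python3 -m crank '[0,0,0,0,0,0.01,0, 0,0,0,0,0,0.02,0, 0,0,0,0,0,0.02,0, 0,0,0,0,0,0.02,0, 0,0,0,0,0,0.02,0]'
```

```text
time: 8.05
position: [0.4252, 0.3004, 0.1404]
tool_rot: [0.0, 0.652, 0.758, 0.0]
force: [-0.9, 0.3, 8.8]
gripper_width: -0.0003
finger_force: 4.7
```

```bash
python3 -m crank '[0,0,0,0,0,-0.3,0, 0,0,0,0,0,-1.2,0, 0,0,0,-0.6,0,-2,0, 0,0,0,-1.8,0,-2.4,0, 0,0,0,-3.2,0.2,-2.4,0]'
python3 - <<'E'
from h import *
delta((.481,-.013,.2),-10.5)
p,d=arm.capture("scene"); t,_=arm.capture("top")
f=lambda a:cv2.resize(a,(480,400),interpolation=cv2.INTER_CUBIC)
cv2.imwrite("pics/t4.png",cv2.resize(p[130:310,250:490],(800,600),interpolation=cv2.INTER_CUBIC)[...,::-1])
E
```

```text
time: 8.55
position: [0.4454, 0.2063, 0.214]
tool_rot: [0.0, 0.651, 0.759, 0.001]
force: [2.2, -0.4, -0.7]
gripper_width: 0.0
finger_force: 0.0
t 8.55 pos [0.4454 0.2063 0.214 ] F [ 2.23 -0.38 -0.69] w 0.0
turn [ 0.018 -0.007  3.215] shift [-7.407  0.054  0.463]
```

View pics/t4.png

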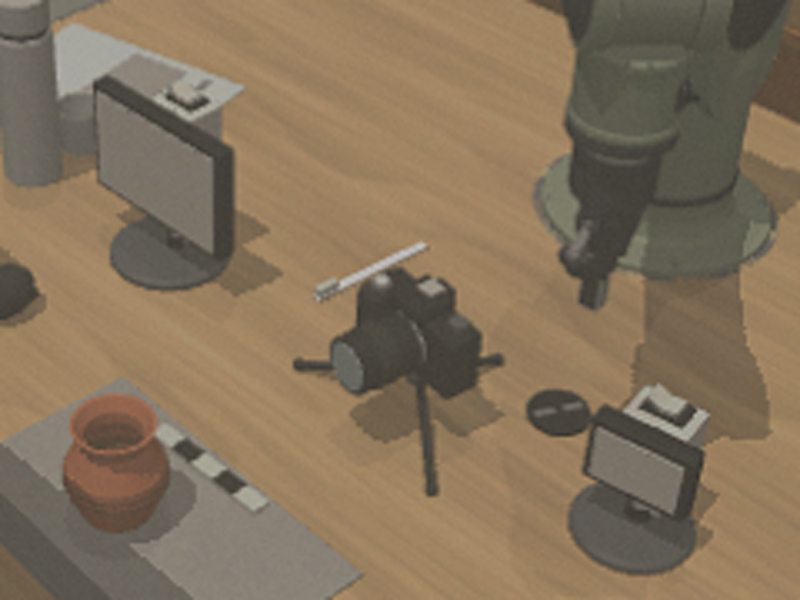

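Both rockers, at about (185,95) and (660,400), now have their far (-y) ends up, so both are on. Nothing else has moved. Next is the shutter.

```bash
python3 -m crank '[0,0,0.7,-1.4,0,0,0, 0,0,1.4,-2.9,0,0,0, 0,0,2.1,-4.4,0,0,0, 0,0,2.8,-5.9,0,0,0, 0,0,3.2,-7.3,0,0.1,0]'
python3 -c "
from h import *
delta((.481,-.013,.16),-10.5)"
```

```text
time: 9.15
position: [0.4784, -0.0121, 0.2096]
tool_rot: [0.0, 0.77, 0.638, -0.0]
force: [1.5, 0.2, -0.1]
gripper_width: -0.0002
finger_force: 0.0
t 9.15 pos [ 0.4784 -0.0121  0.2096] F [ 1.47  0.15 -0.07] w -0.0002
turn [ 0.003  0.003 -0.039] shift [-0.011  0.092  1.654]
```

```bash
python3 -m crank '[0,0,0,0,0.09,0.6,0, 0,0,0,0,0.09,1.4,0, 0,0,0,0,0.09,2,0, 0,0,0,0,0.09,2.25,0, 0,0,0,0,0.09,2.33,0]'
python3 -c "
from h import *
delta((.481,-.013,.133),-10.5)"
```

```text
time: 9.65
position: [0.4808, -0.0105, 0.1389]
tool_rot: [-0.0, 0.769, 0.639, -0.0]
force: [-1.1, -0.8, 0.3]
gripper_width: -0.0001
finger_force: 0.0
t 9.65 pos [ 0.4808 -0.0105  0.1389] F [-1.06 -0.75  0.3 ] w -0.0001
turn [-0.012  0.002 -0.006] shift [-0.082  0.022  0.196]
```

```bash
python3 -m crank '[0,0,0,-0.08,0.02,0,0, 0,0,0,-0.08,0.02,0.04,0, 0,0,0,-0.08,0.02,0.1,0, 0,0,0,-0.08,0.02,0.15,0, 0,0,0,-0.08,0.02,0.17,0]'
python3 -m crank '[0,0,0,0,0,0.01,0, 0,0,0,0,0,0.02,0, 0,0,0,0,0,0.03,0, 0,0,0,0,0,0.03,0, 0,0,0,0,0,0.03,0]'
```

```text
time: 10.15
position: [0.4816, -0.0131, 0.1343]
tool_rot: [0.0, 0.769, 0.639, 0.0]
force: [1.3, -1.5, 1.8]
gripper_width: 0.0
finger_force: 1.1
time: 10.65
position: [0.4814, -0.013, 0.1333]
tool_rot: [0.0, 0.769, 0.639, 0.0]
force: [1.6, -0.8, 2.9]
gripper_width: 0.0002
finger_force: 1.3
```

```bash
python3 -m crank '[0,0,0,0,0,0.01,0, 0,0,0,0,0,0.02,0, 0,0,0,0,0,0.02,0, 0,0,0,0,0,0.02,0, 0,0,0,0,0,0.02,0]'
```

```text
time: 11.15
position: [0.4814, -0.013, 0.1327]
tool_rot: [0.0, 0.769, 0.639, 0.0]
force: [1.8, -0.7, 4.7]
gripper_width: -0.0002
finger_force: 2.3
```

```bash
python3 -m crank '[0,0,0,0,0,0.01,0, 0,0,0,0,0,0.01,0, 0,0,0,0,0,0.01,0, 0,0,0,0,0,0.01,0, 0,0,0,0,0,0.01,0]'
python3 -c "
from h import *
print(arm.get_state()['force'])"
```

```text
time: 11.65
position: [0.4814, -0.0131, 0.1325]
tool_rot: [0.0, 0.769, 0.639, 0.0]
force: [1.5, -1.2, 8.2]
gripper_width: -0.0001
finger_force: 4.2
[ 1.50531288 -1.21355511  8.20211752]
```

Firm stop reached at 8 N, so I'll retreat straight up and back toward the base.

```bash
python3 -m crank '[0,0,0,0,0,-0.2,0, 0,0,0,0,0,-0.8,0, 0,0,0,0,0,-1.8,0, 0,0,0,0,0,-3,0, 0,0,0,-1.2,0,-4,0]'
python3 -m crank '[0,0,0,-1.4,0,0,0, 0,0,0,-2.6,0,0,0, 0,0,0,-3.4,0,0,0, 0,0,0,-3.4,0,0,0, 0,0,0,-3.4,0,0,0]'
python3 - <<'E'
from h import *
p,d=arm.capture("top")
p0=cv2.imread("pics/top0.png")[...,::-1]
f=lambda a:cv2.resize(a[195:285,130:450],(800,225),interpolation=cv2.INTER_CUBIC)[...,::-1]
cv2.imwrite("pics/t5.png",np.vstack([f(p0),f(p)]))
E
```

```text
time: 12.15
position: [0.4749, -0.045, 0.2542]
tool_rot: [-0.001, 0.767, 0.641, 0.001]
force: [1.3, -1.6, 0.1]
gripper_width: 0.0002
finger_force: 0.0
time: 12.65
position: [0.4557, -0.1485, 0.2523]
tool_rot: [-0.0, 0.769, 0.639, -0.0]
force: [0.3, 0.7, -0.1]
gripper_width: 0.0001
finger_force: 0.0
```

View pics/t5.png

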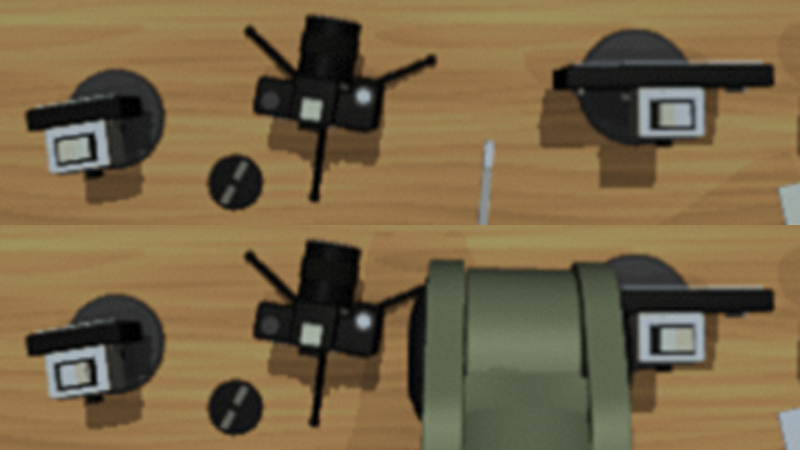

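In the before and after views, both rockers have flipped (75,375 and 675,340). The lamps, camera and lens cap haven't moved, and the shutter button is up at (363,322).

```bash
python3 -c "
from bench import arm
print(arm.finish_job())"
```

```text
the job is handed in; nothing more can be done
None
```

I switched on the key lamp, then the fill lamp, pressed the shutter button to its stop and let it come up; no press went over 9 N, nothing I could see had moved, and I handed the job in at about 13 s of the 51 s allowed.

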